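# Set the blue board over the shelf edge for trimming

### The job

The blue board lying on the raised plywood shelf is to be trimmed at its white line: with the fingertips, push it over the shelf towards the right-hand edge (right as seen by the robot) until the white line lies right above that edge along its whole length, and leave it lying flat there. Only slide the board, never lift or tip it, and do not disturb the bottle, the jar and the carton.

Things in the scene. Friction and masses are not known exactly. Their poses are not given: they have to be found in the camera images.
- shelf: Fixed raised shelf of pale plywood on the bench: 340 mm along its own x, 400 mm along its own y, flat top 60 mm above the bench. Origin: centre of its underside; z up. At yaw 0 its x points away from the robot, its y to the robot's left; turned up to 0.2 rad. The right-hand (working) edge is the straight side at own y = -200 mm, parallel to own x, with a 60 mm drop beyond.
- edge (a point): Middle of the shelf's working (right-hand) edge, at the top surface: own x = 0, y = -200 mm, z = 60 mm of the shelf. Its axes are the shelf's.
- board: Loose rigid blue board, 110 (own x) x 200 (own y) x 8 mm, 0.15 to 0.27 kg, flat on the shelf, up to 0.25 rad askew to it, leading end (own y = -100 mm) 20 to 100 mm inside the edge. Origin: centre of underside; z up. A white line 4 mm wide crosses its top at own y = -40 mm, 60 mm from the leading end. Slides under a push of 1 to 3 N and stops with it.
- line_near (a point): Point on the middle of the white line, on the board's top, 5 mm in from the end nearer the robot: board's own x = -50, y = -40, z = 8 mm.
- line_far (a point): Point on the middle of the white line, on the board's top, 5 mm in from the end farther from the robot: board's own x = 50, y = -40, z = 8 mm.
- bottle: Bystander: upright white plastic bottle with green cap and paper label, 60 mm across, 160 mm high, loose on the shelf in the row beyond the board as seen from the robot (the row lies at about x = +125 mm of the shelf; the three swap places). Origin: centre of its underside.
- jar: Bystander: glass jar with green lid, 68 mm across, 85 mm high, loose in the same row. Origin: centre of its underside.
- carton: Bystander: brown carton 64 x 64 mm, 80 mm high, with a strip of pale tape on top, loose in the same row. Origin: centre of its underside.

How it is judged:
At the end, for the whole second after the job is handed in: Both ends of the board's white line lie within 6 mm of the vertical plane of the shelf's right-hand edge, the board lies flat on the shelf (within 0.04 rad) and at rest, and bottle, jar and carton stand upright within 15 mm of where they were (y of line_near in the frame of shelf between -0.206 and -0.194 m and y of line_far in the frame of shelf between -0.206 and -0.194 m and z of board in the frame of shelf between 0.057 and 0.064 m and angle between board's own z axis and vertical below 0.04 rad and linear speed of board below 0.01 m/s and distance of each of bottle, jar, carton from where it was at the start of the episode below 0.015 m and angle between each of bottle, jar, carton's own z axis and vertical below 0.1 rad); the robot touches nothing.
It fails at once if the board is lifted more than 12 mm off the shelf (z of board in the frame of shelf above 0.072 m).
It fails at once if the board is tipped by more than 0.15 rad or falls off the shelf (angle between board's own z axis and vertical above 0.15 rad or z of board in the frame of shelf below 0.045 m).
It fails at once if the bottle is shifted by more than 15 mm or tipped (distance of bottle from where it was at the start of the episode above 0.015 m or angle between bottle's own z axis and vertical above 0.2 rad).
It fails at once if the jar is shifted by more than 15 mm or tipped (distance of jar from where it was at the start of the episode above 0.015 m or angle between jar's own z axis and vertical above 0.2 rad).
It fails at once if the carton is shifted by more than 15 mm or tipped (distance of carton from where it was at the start of the episode above 0.015 m or angle between carton's own z axis and vertical above 0.2 rad).
It also fails if it takes over 43 s, if anything falls off the work surface, if the arm or the gripper's body presses on something with over 40 N, if the wrist force passes 120 N, or if a joint passes its speed limit or range.

### The arm

A 6-joint arm with a two-finger parallel gripper is mounted at the origin on the work surface. World frame = base frame: x ahead of the robot, y to its left, z up, the work surface at z = 0. Lengths are in m, angles in rad, forces in N, time in s.
With the tool pointing down it reaches from about 0.275 to 0.825 m from the base axis. Payload 4.9 kg.
Tool frame: the origin (TCP) lies midway between the tips of the shut fingers; the grasp point (between the pads) lies 19 mm behind it (grip_point_offset is the distance from the TCP to the grasp point, in m); z points along the fingers, x is the direction in which the jaws open and shut, and the axes are right-handed (so a half turn about z gives the same grasp; the last joint's range is limited). The gripper opens to 85 mm and grips with 20 to 120 N. Pads are 22 mm wide; open, the fingers measure 114 mm over their backs; the gripper's body (76 mm by 85 mm) begins 54 mm behind the grasp point. The pads swing forward as they close: fully open they stand 13 mm farther back than shut.
Start: joints at [1.031, 0.326, -0.193, 1.052, 0, 1.437], TCP at [0.217, 0.505, 0.231] pointing down, gripper open.
Joint ranges: [-2.65, 2.65], [-0.97, 1.79], [-1.3, 1.35], [-1.93, 2.1], [-1.47, 1.37], [-3.14, 3.14]. Speed limits (rad/s): [2.57, 2.57, 3.14, 3.14, 3.14, 3.14].

### API

Orientations are given as a rotation vector (axis times angle).
In Python, from cell import * gives the robot as it stands. Calls block until the motion is done:
- movep(position, orientation): joint-space move of the TCP to a pose.
- move_l(position, velocity=0.15, rot=None, until_force=None): straight line of the TCP; rot=None keeps the orientation; velocity is the mean speed in m/s. With until_force (N) it stops when the force on the tool has changed by that much, and returns True; else False.
- set_joints(angles): joint-space move.
- let_go() and grab(newtons=None): open the fingers fully, or close them until they stop; newtons is the grip in N (None keeps the last).
- sleep(seconds).
- ik(position, orientation): joint angles nearest the present ones, or None.
- get_state(): the state.
- grab_frame(name): name is "scene" or "top"; returns a dict with "img" (480x640x3 uint8, red, green, blue), "fx", "fy", "cx", "cy" (pixels), "cam_to_world" (4x4, takes a point from camera to world coordinates). Camera axes: x right, y down, z forward; pixel columns grow to the right and rows downward; lengths in m; the calibration is good to about 2 mm. A picture is of the moment at which its call begins. There is no depth.
A pose or a line that the arm cannot do raises MotionError and nothing moves.
- sign_off(): hands the job in, once; it reports no verdict.
Trained networks look in the newest picture that a camera, given by its name, has taken for a name from the list of things; names that differ only in an ending like _2 or _b are one class to them, and where a whole thing is asked for, a point or a joint stands for the part that bears it (a point fixed in the world has none). Each returns a list of dicts, best first, with "score" (0 to 1); they miss things now and then, are a little off and sometimes report something else, mostly with a low value. They report only what shows in the picture. A call takes as long as a camera call.
- spot_in(camera, name): "centre" ([column, row] in pixels, amid what is visible of it).
- silhouettes(camera, name): "mask" (480x640 bool, what is visible of it) and "centre" ([column, row] in pixels, amid what is visible of it).
- tip_of(camera, name): "centre" ([column, row] in pixels: a listed point, or the origin of a listed thing).
The state is a dict: "clock": time; "q": joint angles; "joint_velocities": joint speeds; "tau": joint torques, N m; "position": TCP position; "eef_rot": TCP orientation; "contact_force": force on the tool from outside, world axes, zero at the start; "wrist_torque": the same for the moment, N m; "finger_gap": opening from 0.0 (shut) to 1.0 (fully open).
Only numpy, scipy, OpenCV 4.12 (cv2) and the standard library are available. Lean on these libraries where they do the work, as an engineer would, in place of code of your own. Each camera call takes 0.05 s, during which the arm holds its last target.

## Working session

There is one attempt and no reset: what is moved stays moved. The work goes in short steps, each a Python script; the robot and the scene stay as the last script left them, time stands still between calls to the robot, and variables do not carry over. Pictures are saved under pics/ and viewed, and the job is handed in when it is done.

```bash
mkdir -p pics; ls; python3 - <<'E'
from cell import *
import cv2, numpy as np
print(get_state())
for n in ("top","scene"):
    f=grab_frame(n); cv2.imwrite(f"pics/{n}0.png",f["img"][:,:,::-1])
    print(n,f["fx"],f["fy"],f["cx"],f["cy"],np.round(f["cam_to_world"],4).tolist())
    for t in ("edge","line_near","line_far","board","shelf","bottle","jar","carton"):
        print(t,[(np.round(d["centre"],1).tolist(),round(d["score"],2)) for d in tip_of(n,t)[:2]])
print(get_state()["clock"])
E
```

```text
pics
{'clock': 0.0, 'q': array([ 1.03079086e+00,  3.26917885e-01, -1.93597461e-01,  1.05194901e+00,
       -3.50464924e-05,  1.43658372e+00]), 'joint_velocities': array([ 1.15821140e-04,  1.44941858e-03,  5.36119580e-05,  8.37031694e-04,
        4.80223511e-04, -1.60519269e-03]), 'tau': array([-1.02950988e-03, -4.43399727e+01,  2.62438756e+01,  1.54509104e-02,
       -1.44174655e-04, -1.52514144e-05]), 'position': array([0.2168224 , 0.50484083, 0.2305108 ]), 'eef_rot': array([ 2.62287867e+00,  1.72782117e+00, -2.33681407e-03]), 'contact_force': array([ 0.44305002, -0.33536253,  0.66622154]), 'wrist_torque': array([-0.0244436 ,  0.01013899, -0.02503826]), 'finger_gap': 1.0008057689009784}
top 465.5598781867309 465.5598781867309 321.77843807455093 232.07374588568422 [[-0.0015, -0.9907, 0.136, 0.5055], [-0.9996, -0.0023, -0.0278, 0.1104], [0.0278, -0.136, -0.9903, 0.7545], [0.0, 0.0, 0.0, 1.0]]
edge [([476.1, 228.6], 0.89)]
line_near [([406.7, 324.4], 0.62)]
line_far [([397.7, 255.7], 0.89)]
board [([377.7, 290.1], 0.74), ([405.5, 324.4], 0.45)]
shelf [([343.6, 253.1], 0.87)]
bottle [([424.5, 152.2], 0.69)]
jar [([333.7, 173.1], 0.93)]
carton [([245.1, 187.3], 0.78)]
scene 579.4794680632532 579.4794680632532 328.98670159653824 234.50119233619534 [[-0.8235, 0.3484, -0.4478, 1.0203], [0.5674, 0.5023, -0.6526, 0.7119], [-0.0025, -0.7914, -0.6113, 0.63], [0.0, 0.0, 0.0, 1.0]]
edge [([253.9, 168.2], 0.97)]
line_near [([347.6, 169.1], 0.63)]
line_far [([306.8, 185.1], 0.89), ([328.8, 289.9], 0.48)]
board [([340.5, 192.8], 0.57)]
shelf [([344.8, 190.5], 0.61), ([328.6, 241.7], 0.6)]
bottle [([215.6, 208.5], 0.93)]
jar [([266.8, 245.9], 0.63)]
carton [([331.4, 287.6], 0.87)]
0.9
```

View pics/top0.png

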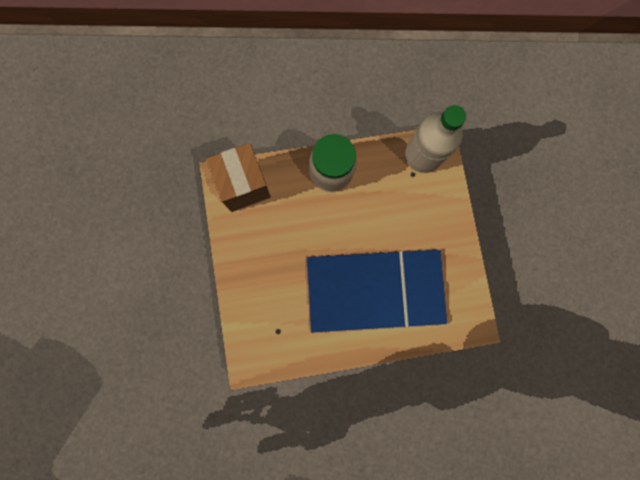

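View pics/scene0.png

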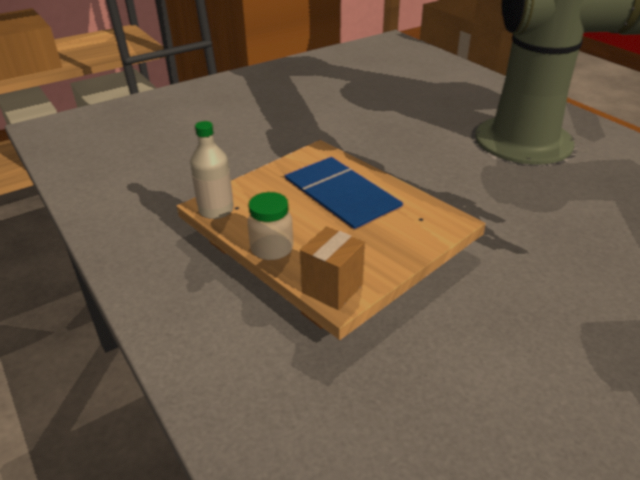

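The top view (480x640) shows the board with corners near (307,257), (444,250), (447,323) and (311,332). The line runs from (402,251) to (407,326). The right-hand shelf edge runs from about (457,130) to (499,343). The bottle, at (430,155), is close to the right far corner.

```bash
cat > h.py <<'E'
from cell import *
import cv2, numpy as np
def unproj(f,px,z):
    px=np.atleast_2d(np.asarray(px,float)); C=f["cam_to_world"]
    d=np.c_[(px[:,0]-f["cx"])/f["fx"],(px[:,1]-f["cy"])/f["fy"],np.ones(len(px))]@C[:3,:3].T
    o=C[:3,3]; return (o+d*((z-o[2])/d[:,2])[:,None])[:,:2]
def proj(f,P):
    P=np.atleast_2d(P);C=f["cam_to_world"];c=(P-C[:3,3])@C[:3,:3]
    return np.c_[c[:,0]/c[:,2]*f["fx"]+f["cx"],c[:,1]/c[:,2]*f["fy"]+f["cy"]]
def linefit(p):
    vx,vy,x,y=cv2.fitLine(p.astype(np.float32),cv2.DIST_HUBER,0,0.001,0.001).ravel()
    return np.array([x,y]),np.array([vx,vy])
def board(f):
    im=f["img"].astype(int)
    m=((im[:,:,2]>im[:,:,0]+25)&(im[:,:,2]>im[:,:,1]+15)).astype(np.uint8)
    m=cv2.morphologyEx(m,cv2.MORPH_CLOSE,np.ones((9,9),np.uint8))
    cs,_=cv2.findContours(m,cv2.RETR_EXTERNAL,cv2.CHAIN_APPROX_NONE)
    c=max(cs,key=cv2.contourArea)[:,0]
    w=unproj(f,c,0.068)
    (cx,cy),(a,b),ang=cv2.minAreaRect((w*1000).astype(np.float32))
    if a>b: ang-=90; a,b=b,a     # width a (own x) , ang = direction of a
    while ang>45: ang-=180
    while ang<-90: ang+=180
    return np.array([cx,cy])/1000,np.radians(ang),(a,b)
def edge_line(f,r0=195,r1=335):
    # right-hand boundary of the wood, per row, subpixel at max gradient of R-B
    im=f["img"].astype(float); s=cv2.GaussianBlur(im[:,:,0]-im[:,:,2],(3,3),0)
    pts=[]
    for r in range(r0,r1):
        x0=457+(r-130)*42/213; lo=int(x0)-10
        g=-np.diff(s[r,lo:lo+22]); k=int(np.argmax(g))
        if 0<k<len(g)-1 and g[k]>12:
            d=g[k-1]-2*g[k]+g[k+1]; pts.append([lo+k+.5+(.5*(g[k-1]-g[k+1])/d if d else 0),r])
    pts=np.array(pts); p,d=linefit(unproj(f,pts,0.06))
    if d[0]<0:d=-d
    return p,d,pts
def whiteline(f,c,ang):
    """subpixel ends of white line: search around prediction"""
    im=cv2.GaussianBlur(f["img"].astype(np.float32),(3,3),0); s=im[:,:,0]
    ux=np.array([np.cos(ang),np.sin(ang)]);uy=np.array([-ux[1],ux[0]])
    T=np.arange(-.048,.0481,.002);V=np.arange(-.055,-.025,.0005);out=[]
    for t in T:
        q=c+t*ux+V[:,None]*uy
        px=proj(f,np.c_[q,np.full(len(q),.068)]).astype(np.float32)
        v=cv2.remap(s,px[:,0].copy(),px[:,1].copy(),cv2.INTER_LINEAR).ravel()
        w=np.clip(v-np.median(v)-15,0,None)
        if w.sum()>20: out.append(c+t*ux+(w@V/w.sum())*uy)
    p,d=linefit(np.array(out))
    if d[0]<0:d=-d
    return p,d,len(out)
E
python3 - <<'E'
from h import *
f=grab_frame("top")
c,a,s=board(f); print("board",c,a,s)
p,d,pts=edge_line(f); print("edge",p,d,np.arctan2(d[1],d[0]),len(pts))
lp,ld,n=whiteline(f,c,a); print("line",lp,np.arctan2(ld[1],ld[0]),n)
nrm=np.array([-d[1],d[0]])
print("dist line->edge",(lp-p)@nrm)
for t,px in (("edge",[476.1,228.6]),("near",[406.7,324.4]),("far",[397.7,255.7])):print(t,unproj(f,px,.06 if t=="edge" else .068))
for n in ("bottle","jar","carton"):print(n,unproj(f,tip_of("top",n)[0]["centre"],.06))
im=f["img"].copy()
yaw=np.arctan2(d[1],d[0]); print([np.round(unproj(f,q,.06),3).tolist() for q in ([499,342],[461,150],[230,389])])
for x,y in pts: cv2.circle(im,(int(round(x)),int(y)),0,(255,0,0),-1)
ux=np.array([np.cos(a),np.sin(a)]);uy=np.array([-ux[1],ux[0]])
for i,j in((-55,-100),(55,-100),(55,100),(-55,100),(-50,-40),(50,-40)):
    q=proj(f,[*(c+i/1000*ux+j/1000*uy),.068])[0]; cv2.circle(im,tuple(int(round(v)) for v in q),2,(255,255,0),-1)
cv2.imwrite("pics/chk1.png",im[:,:,::-1])
E
```

```text
board [0.51428613 0.01127312] 0.057810286402029246 (108.1834716796875, 197.91799926757812)
edge [ 0.55283856 -0.15283805] [0.9868446  0.16167158] 0.16238429 140
line [ 0.51301134 -0.0290072 ] 0.057813544 49
dist line->edge 0.12864074
edge [[ 0.60677273 -0.14406909]]
near [[ 0.46432614 -0.03240729]]
far [[ 0.56463545 -0.02162366]]
bottle [[ 0.72323204 -0.06980863]]
jar [[0.69572797 0.07322917]]
carton [[0.66667558 0.20427566]]
[[[0.438, -0.17]], [[0.73, -0.126]], [[0.374, 0.223]]]
```

View pics/chk1.png

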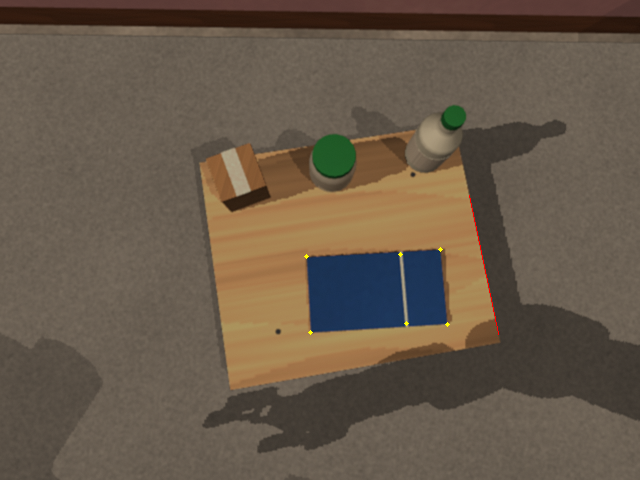

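Measurements agree with the given sizes: the board came out at 108x198 mm and the line about 40 mm from its centre. The line is 128.6 mm from the edge, and the board needs +0.105 rad of yaw. My plan is to push the trailing end with the open fingers as two contact points, touching the shelf first to find the height.

```bash
cat >> h.py <<'E'
from scipy.spatial.transform import Rotation as R
def rv(a):
    x=np.array([np.cos(a),np.sin(a),0]);z=np.array([0,0,-1.]);y=np.cross(z,x)
    return R.from_matrix(np.c_[x,y,z]).as_rotvec()
P=np.array([0.55283856,-0.15283805]);YE=0.16238429
N=np.array([-np.sin(YE),np.cos(YE)]);UX=np.array([np.cos(YE),np.sin(YE)])
def uy(a): return np.array([-np.sin(a),np.cos(a)])
E
python3 - <<'E'
from h import *
c=np.array([.5143,.0113]);a=.0578
s=c+uy(a)*(.1+.011+.022)
q=[ik([*s,.2],rv(a)),ik([*s,.2],rv(a+np.pi))];print(q)
a2=a if q[0] is not None and (q[1] is None or abs(q[0][5]-1.437)<abs(q[1][5]-1.437)) else a+np.pi
print(s,a2)
movep([*s,.2],rv(a2)); 
move_l([*s,.075],.12)
f0=get_state()["contact_force"]
hit=move_l([*s,.035],.02,until_force=3)
st=get_state();print(hit,st["position"],st["contact_force"]-f0,st["finger_gap"],st["clock"])
z=st["position"][2]
move_l([*s,z+.003],.02)
st=get_state();print(st["position"],st["contact_force"]-f0,st["clock"])
f=grab_frame("scene");cv2.imwrite("pics/scene1.png",f["img"][:,:,::-1])
E
```

```text
[array([ 0.13688172,  0.30704629, -0.30370213,  0.96004791,  0.        ,
        1.64987804]), array([ 0.13688172,  0.30704629, -0.30370213,  0.96004791,  0.        ,
       -1.49171461])]
[0.50661688 0.1440779 ] 0.0578
True [0.50653499 0.14406949 0.04686256] [-0.45740916 -0.29122049  5.79257561] 0.998786006288478 5.3083
[0.50666621 0.14408481 0.04985369] [0.26209148 0.23627334 0.84736427] 5.6417
```

View pics/scene1.png

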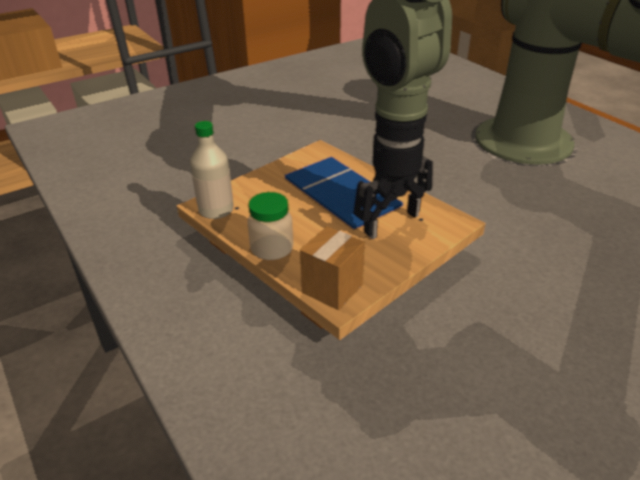

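The shelf touched at TCP z = 0.0469, as expected for 0.060 minus the 13 mm swing. The picture shows both fingers, at (372,228) and (415,208), just behind the trailing end. Next I push to 15 mm short of the goal, turning to the edge's yaw on the way.

```bash
python3 - <<'E'
from h import *
c=np.array([.5143,.0113]);a=.0578;z=.0496
s=c+uy(a)*(.111+.004)
move_l([*s,z],.05)
f0=get_state()["contact_force"]
am=(a+YE)/2
# target centre: (c1-P).N=.055, moving along -uy(am)
L=((c-P)@N-.055)/(uy(am)@N)
c0=c
for k in (1/3,2/3,1):
    ak=a+(YE-a)*k; ck=c0-uy((a+ak)/2)*L*k
    move_l([*(ck+uy(ak)*.111),z],.045,rot=rv(ak))
    st=get_state();print(st["position"],(st["contact_force"]-f0).round(2),st["clock"])
back=ck+uy(YE)*.125
move_l([*back,z],.06); move_l([*back,.16],.15); move_l([*(back+uy(YE)*.14),.2],.25)
f=grab_frame("top");cv2.imwrite("pics/top2.png",f["img"][:,:,::-1])
c,a,sz=board(f);print("board",c,a,sz)
p,d,pts=edge_line(f);n=np.array([-d[1],d[0]]);print("edge yaw",np.arctan2(d[1],d[0]),len(pts),(p-P)@N)
lp,ld,k=whiteline(f,c,a);print("line",lp,np.arctan2(ld[1],ld[0]),k,"dist",(lp-P)@N)
print(get_state()["clock"])
E
```

```text
[0.5069589  0.08406555 0.04961645] [ 0.35 -0.11 -0.79] 7.2833
[0.50721077 0.0460337  0.04961026] [-0.49 -0.56  0.28] 8.275
[0.5088259  0.00801391 0.04960514] [ 0.4   0.61 -0.64] 9.2667
board [ 0.52576025 -0.10297039] 0.16055078019954214 (109.02116394042969, 199.86862182617188)
edge yaw 0.103963055 140 0.00457249565261002
line [ 0.52452904 -0.14415966] 0.16065015 49 dist 0.013141067774820468
11.3167
```

View pics/top2.png

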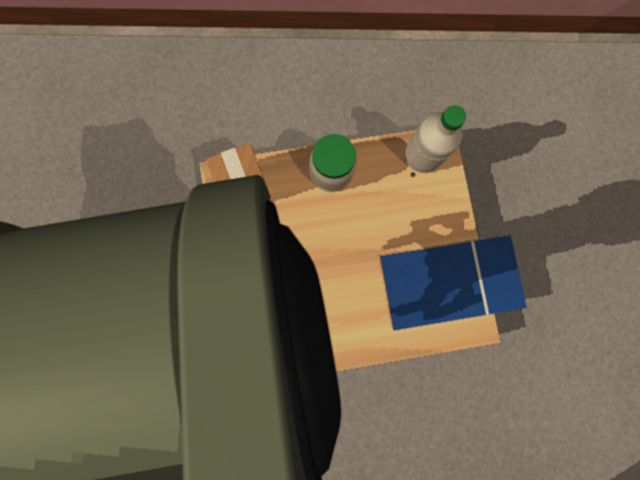

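The board is now parallel to the edge, 0.1606 against 0.1624 rad. The line, from (474,241) to (487,315) in the picture, is about 13.3 mm inside the edge. The edge refit there found the board instead, so I am keeping the first edge fit. Final push next.

```bash
python3 - <<'E'
from h import *
c=np.array([.52576,-.10297]);z=.0496
x=(c-P)@UX; T=lambda y:P+UX*x+N*y
e=.0400+.1127   # TCP dist to edge when the line is on the edge
movep([*T(e+.035),.13],rv(YE))
move_l([*T(e+.035),z],.12)
move_l([*T(e+.016),z],.06)
move_l([*T(e+.0003),z],.03)
print(get_state()["position"],(get_state()["position"][:2]-P)@N-e)
move_l([*T(e+.02),z],.06); move_l([*T(e+.03),.16],.15); move_l([*T(e+.2),.22],.25)
f=grab_frame("top");cv2.imwrite("pics/top3.png",f["img"][:,:,::-1])
c,a,sz=board(f);print("board",c,a,sz,"dist",(c-P)@N-.04)
lp,ld,k=whiteline(f,c,a);print("line",lp,np.arctan2(ld[1],ld[0]),k,"dist",(lp-P)@N)
p,d,pts=edge_line(f,195,225);print("edge far part",(p-P)@N,len(pts))
p,d,pts=edge_line(f,325,338);print("edge near part",(p-P)@N,len(pts))
g=grab_frame("scene");cv2.imwrite("pics/scene3.png",g["img"][:,:,::-1])
for n,h in (("line_near",.068),("line_far",.068)):
    for cam,fr in (("top",f),("scene",g)):
        r=tip_of(cam,n)
        if r: print(cam,n,((unproj(fr,r[0]["centre"],h)[0]-P)@N).round(4),r[0]["score"])
for n in ("bottle","jar","carton"):
    r=tip_of("top",n); print(n,unproj(f,r[0]["centre"],.06) if r else None)
print(get_state()["clock"])
E
```

```text
[ 0.50973022 -0.00510218  0.04960811] 6.173866226219515e-05
board [ 0.52810211 -0.11557663] 0.16327198155662828 (109.4369125366211, 199.85919189453125) dist 0.0007704129497675752
line [ 0.5346897  -0.15556501] 0.1609662 49 dist 0.00024306672175788881
edge far part -0.00011853572792302688 30
edge near part -8.447669036272185e-05 13
top line_near 0.0005 0.66
scene line_near 0.0157 0.9
top line_far 0.0041 0.78
scene line_far 0.0043 0.75
bottle [[ 0.72419199 -0.06952689]]
jar [[0.69021088 0.07325615]]
carton [[0.66930483 0.20659857]]
16.6167
```

View pics/top3.png

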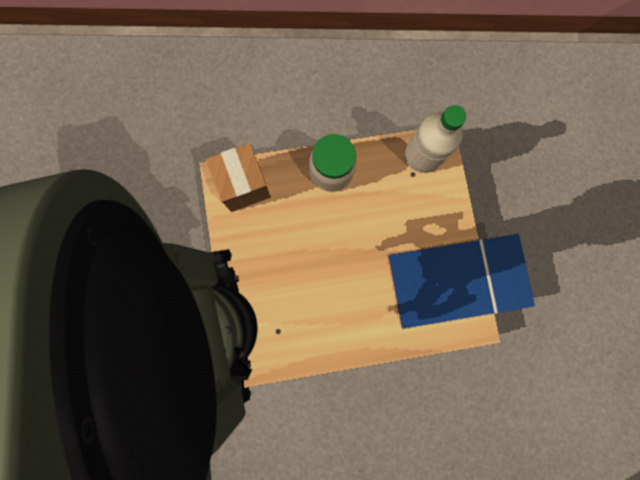

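View pics/scene3.png

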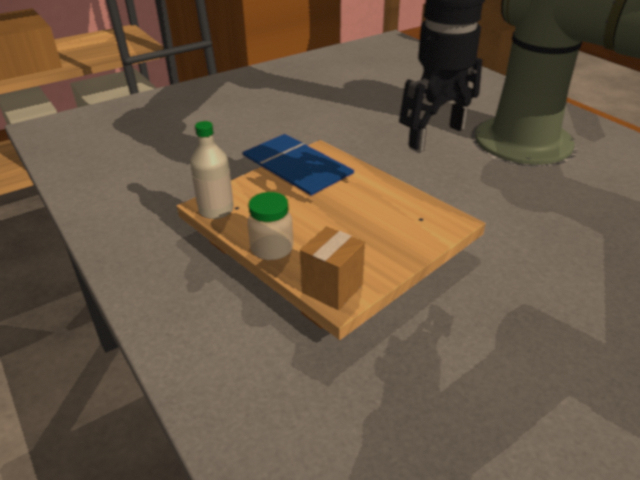

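The top view shows the line, from (482,240) to (496,313), on the extension of the shelf edge, and the bystanders unmoved. The network's scene value for line_near (15.7 mm) disagrees, so I'll check it by fitting the scene image directly.

```bash
python3 - <<'E'
from h import *
g=grab_frame("scene");c=np.array([.5281,-.1156])
lp,ld,k=whiteline(g,c,.1625);print("scene line",(lp-P)@N,np.arctan2(ld[1],ld[0]),k)
im=g["img"].astype(float);s=cv2.GaussianBlur(im[:,:,0]-im[:,:,2],(3,3),0).astype(np.float32)
V=np.arange(-.015,.015,.0005)
for rng in ((.06,.09),(-.115,-.09)):   # along UX from line centre c: free edge stretches beyond / before board
    o=[]
    for t in np.arange(*rng,.003):
        q=P+UX*((c-P)@UX+t)+V[:,None]*N
        px=proj(g,np.c_[q,np.full(len(q),.06)]).astype(np.float32)
        v=cv2.remap(s,px[:,0].copy(),px[:,1].copy(),cv2.INTER_LINEAR).ravel()
        o.append(V[np.argmax(np.diff(v))])
    print("scene edge offset",np.round(o,4))
b=cv2.resize(g["img"][120:230,160:400],None,fx=3,fy=3,interpolation=cv2.INTER_CUBIC)
for t in np.arange(-.12,.2,.002):
    q=proj(g,[*(P+UX*((c-P)@UX+t)),.06])[0];u=((q-[160,120])*3).astype(int)
    if t<-.056 or t>.056: cv2.circle(b,tuple(int(v) for v in u),1,(255,0,0),-1)
cv2.imwrite("pics/z.png",b[:,:,::-1])
E
```

```text
scene line 0.001528668370949703 0.16061231 49
scene edge offset [0.     0.0025 0.001  0.     0.0015 0.     0.001  0.0015 0.0025 0.0005]
scene edge offset [ 0.012   0.013  -0.0005 -0.003  -0.0005 -0.0025  0.0005  0.0025  0.0015]
```

View pics/z.png

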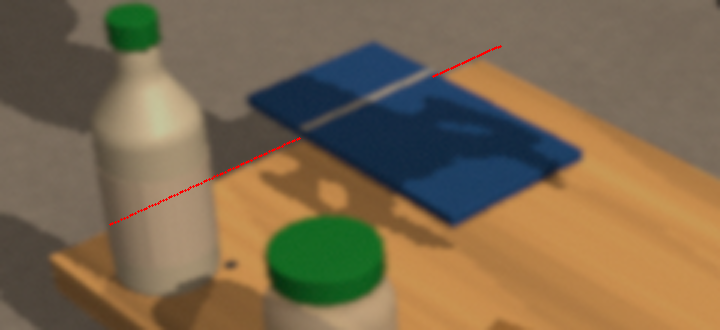

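The enlarged scene picture shows the white line lying on the extension of the shelf edge (red). The direct scene fit puts the line at 1.5 mm and the edge at about 1 mm, which matches the top camera, so the 15.7 mm reading was a network outlier.

```bash
python3 -c "
from cell import *
print(get_state()['clock']); sign_off()"
```

```text
16.6667
the job is handed in; nothing more can be done
```

The board's white line now lies over the shelf's right-hand edge, and I handed the job in at about 16.7 s of the 43 s. I pushed the trailing end with both open fingertips: one long push that also turned the board parallel to the edge, a look, then a final push of about 13 mm. The gripper was clear of everything at the end.

Last checks:
- **Line to edge:** the top camera puts the line about 0.2 mm from the edge by its own fit, or 0.8 mm by the board's outline. The limit is 6 mm. It is parallel to the edge within about 0.002 rad.
- **Second camera:** fitting the scene picture directly put the line within about 1 mm of the edge.
- **Board:** it looks flat in both pictures; I did not measure its tilt.
- **Bystanders:** the bottle, jar and carton look unmoved. The network's positions for them shifted by 1, 6 and 4 mm, within its scatter and the 15 mm limit.

**Readings that disagreed:**
- The network put line_near 15.7 mm off in the scene picture, but 0.5 mm in the top picture. The direct fit and an enlarged view contradict the 15.7 mm, so I set it aside.
- The network put line_far about 4 mm off in both pictures, still within the limit.
- Refitting the edge halfway through picked up the board instead, so I kept the first edge fit. The visible parts of the edge matched that fit within 0.2 mm at the end.

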